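# Steady the rocking filter cabinet with a wedge

### The job

The little teak drawer cabinet rocks because one front foot has lost its pad. Fold the clear flap in the open top drawer down flat and push the drawer fully home; then push the rubber wedge that lies on the desk, thin end first, under the cabinet's front edge beside the short foot until it jams tight and the cabinet stands level on it. Let go, and leave the other things on the desk where they are.

Things in the scene. Friction and masses are not known exactly. Their poses are not given: they have to be found in the camera images.
- rock (a joint): how far the cabinet has rocked down onto its short foot (rad): about 0.032 = sagging, the front corner 5 mm too low; 0 = level, all corners carried. It rocks freely about the line through the front foot on its -y side and the back foot on its +y side. Its weight makes it sag; it cannot go beyond level. The reading is noisy
- cabinet: teak-veneer drawer cabinet, 260 mm deep (x), 280 wide (y), 190 high, 4 kg; origin under its centre at desk height. Its x points from front to back, y along the front, z up. Front plane x = -130 mm; the top board (18 mm thick) juts out 15 mm beyond it. Two drawers, the upper one open, each with a round wooden knob (24 mm across, 22 mm out) in the middle of its front
- short_foot (a point): centre of the sole of the short front foot, on the cabinet's +y side, 25 mm in from front and side. All four feet are round, 25 mm across; this one lacks its rubber pad and ends 5 mm short, so the cabinet sags to it
- shim_spot (a point): point on the lower front edge of the cabinet (front plane, underside of the bottom board), 70 mm to the +y side of its middle and 45 mm from the short foot: the middle of the wedge's place. 12 mm above the desk when level, about 7.4 mm when sagging. Axes as the cabinet: the wedge goes in along +x
- drawer (a joint): how far the top drawer stands out (m): 0 = shut, about 0.15 at the start, 0.19 its stop. It runs with about 2 N of friction and stays where it is
- drawer_face (a point): middle of the top drawer's front face, where the knob begins; the front is 252 mm wide and 70 mm high (35 mm up and down from here), top edge 21 mm below the cabinet's top. Axes as the cabinet; push along +x to shut
- flap (a joint): angle of the clear acrylic flap (rad): 0 = lying flat on the tray, 1.57 = upright, 1.95 its stop; a stiff hinge holds it at any angle (about 0.5 N at its edge moves it). Standing up, it does not fit into the cabinet
- flap_hinge (a point): middle of the flap's hinge line, on a wall of the grey tray in the drawer; axes as the cabinet: the hinge line runs along x, the closed flap lies to the +y side. The flap is 80 mm long along the hinge, reaches 84 mm from it, and is 3 mm thick; closed, it lies level with this point
- flap_edge (a point): middle of the flap's free edge, 84 mm from the hinge, with a white tab 30 x 10 x 6 mm
- wedge: grey rubber wedge with three dark ribs across its heel: 85 mm long, 30 wide, 19 high at the heel, tapering evenly to 2 mm at the thin end; 30 g. Origin: middle of its underside; x points to the thin end (+42.5 mm; heel at -42.5). Pushed by its heel it slides in with 5 to 9 N while it lifts the cabinet, then sticks hard about 51 mm under the edge, 34 mm standing out; 15 N there jams it tight
- wedge_tip (a point): middle of the wedge's thin end
- lens: black camera lens standing on its cap, 63 mm across, 48 mm high; origin under its centre. To be left alone
- level: pocket spirit level, aluminium bar 100 x 18 x 22 mm lying along its x; origin under its centre. To be left alone
- rear_cap: round black lens rear cap, 60 mm across, 14 mm high; origin under its centre. To be left alone

How it is judged:
On the way, in this order (a step that is already met when the one before it is completed fails the run):
1. the flap is folded down flat, before the drawer goes in (value of joint flap below 0.06 rad and value of joint drawer above 0.05 m), for 0.1 s.
2. the drawer is pushed fully home (value of joint drawer below 0.004 m), for 0.1 s.
3. the wedge is driven under the front edge until it jams and the cabinet stands level (value of joint rock below 0.004 rad and contact force between wedge and cabinet above 3 N), for 0.1 s.
At the end, for the whole second after the job is handed in: Flap flat (0.06 rad), drawer home (4 mm), wedge released, still and flat under the front edge beside the short foot (thin end at least 35 mm in, within 35 mm sideways), jammed tight (pressing on the cabinet with over 3 N; 2.4 N is the bare weight), and the cabinet level within 0.004 rad (all of step 3 and value of joint flap below 0.06 rad and value of joint drawer below 0.004 m and x of wedge_tip in the frame of shim_spot above 0.035 m and y of wedge in the frame of shim_spot between -0.035 and 0.035 m and angle between wedge's own z axis and vertical below 0.1 rad and linear speed of wedge below 0.005 m/s); the robot touches nothing.
It fails at once if the lens is disturbed (moved 20 mm) (distance of lens from where it was at the start of the episode above 0.02 m).
It fails at once if the spirit level is disturbed (moved 20 mm) (distance of level from where it was at the start of the episode above 0.02 m).
It fails at once if the rear cap is disturbed (moved 20 mm) (distance of rear_cap from where it was at the start of the episode above 0.02 m).
It also fails if it takes over 72 s, if anything falls off the work surface, if the arm or the gripper's body presses on something with over 40 N, if the wrist force passes 120 N, or if a joint passes its speed limit or range.

### The arm

A 7-joint arm with a two-finger parallel gripper is mounted at the origin on the work surface. World frame = base frame: x ahead of the robot, y to its left, z up, the work surface at z = 0. Lengths are in m, angles in rad, forces in N, time in s.
With the tool pointing down it reaches from about 0.4 to 0.875 m from the base axis. Payload 4.4 kg.
Tool frame: the origin (TCP) lies at the very end of the fingers, on their centre line; the grasp point (between the pads) lies 19 mm behind it; y points along the fingers, x is the direction in which the jaws open and shut, and the axes are right-handed (so a half turn about y gives the same grasp; the last joint's range is limited). The gripper opens to 85 mm and grips with 20 to 120 N. Pads are 22 mm wide; open, the fingers measure 114 mm over their backs; the gripper's body (76 mm by 85 mm) begins 54 mm behind the grasp point. The pads swing forward as they close: fully open they stand 13 mm farther back than shut.
Start: joints at [-1.343, 0.628, 0.038, 1.517, -0.027, 0.996, -0.02], TCP at [0.188, 0.622, 0.231] pointing down, gripper open.
Joint ranges: [-3.06, 3.06], [-0.37, 2.12], [-1.25, 1.32], [0.18, 2.47], [-1.1, 4.24], [0.23, 1.98], [-2.94, 2.94]. Speed limits (rad/s): [2.57, 2.57, 3.14, 3.14, 3.14, 3.14, 3.14].

### API

Orientations are given as a rotation vector (axis times angle).
In Python, from cell import env, viewer, sign_off, models gives the robot as it stands.
- The arm moves only by the tool jog_arm, never from a script. Its arguments are lists of equal length, an entry for each row: "travel": the shift along the tool's x, y, z in mm, a list of three; "rot": the turn, a rotation vector about the tool's x, y, z in rad, a list of three. In form: {"travel": [[tx, ty, tz], ...], "rot": [[rx, ry, rz], ...]}. A call has 1 to 5 rows; each row shifts and turns the commanded pose from where the row before left it, along the tool's axes as they then stand; what a row does not reach is not made up. A row lasts 1/10 s, in which the tool goes at most 50 mm and 8.59 degrees, less where a joint would pass 70% of its speed; a pose out of reach is approached as far as the arm can. A call with a gripper value outside its range is refused whole. "claw" is the opening, from -1 (shut) to 1 (fully open), set as the call begins (left out, the last holds). The fingers move at their own pace and stop on an object; the grip force is fixed at half the most. Time passes only in rows, so rows that do not move let the fingers close. It gives the time, the measured TCP pose, the force and the opening at its end, in the units of the state.
- env.get_obs(): the state, without advancing time (a new reading comes with each control period).
- viewer.get_image(name): name is "scene" or "top" or "wrist"; returns a dict with "frame" (400x640x3 uint8, red, green, blue), "intrinsics" (3x3 intrinsics, pixels), "k1" (the pictures are not rectified: a ray, as slopes to the right and down, at radius r is drawn at 1 + k1 r^2 times it, then the intrinsics apply), "position" and "orientation" of the camera in the world; the wrist camera has in their place "hand_eye" (4x4, takes a point from camera to tool coordinates, whose origin is the TCP and whose axes are the tool frame's). Camera axes: x right, y down, z forward; pixel columns grow to the right and rows downward; lengths in m; the calibration is good to about 2 mm. A picture is of the moment at which its call begins: read the wrist's pose just before it. There is no depth.
- sign_off(): hands the job in, once; it reports no verdict.
Trained networks look in the newest picture that a camera, given by its name, has taken for a name from the list of things; names that differ only in an ending like _2 or _b are one class to them, and where a whole thing is asked for, a point or a joint stands for the part that bears it (a point fixed in the world has none). Each returns a list of dicts, best first, with "confidence" (0 to 1); they miss things now and then, are a little off and sometimes report something else, mostly with a low value. They report only what shows in the picture. A call takes as long as a camera call.
- models.find_in(target, camera): "pixel" ([column, row] in pixels, amid what is visible of it).
- models.regions_of(target, camera): "region" (400x640 bool, what is visible of it) and "pixel" ([column, row] in pixels, amid what is visible of it).
- models.spot_point(target, camera): "pixel" ([column, row] in pixels: a listed point, or the origin of a listed thing).
The state is a dict: "time": time; "joint_pos": joint angles; "qvel": joint speeds; "joint_torque": joint torques, N m; "eef_pos": TCP position; "tcp_rot": TCP orientation; "contact_force": force on the tool from outside, world axes, zero at the start; "ft_torque": the same for the moment, N m; "gripper_width": finger opening in m.
Only numpy, scipy, OpenCV 4.12 (cv2) and the standard library are available. Lean on these libraries where they do the work, as an engineer would, in place of code of your own. Each camera call takes 0.05 s, during which the arm holds its last target.

## Working session

There is one attempt and no reset: what is moved stays moved. The work goes in short steps, Python scripts to look and compute and a tool call to move; the robot and the scene stay as the last step left them, time stands still between calls to the robot, and variables do not carry over. Pictures are saved under pics/ and viewed, and the job is handed in when it is done.

Besides the shell and the picture viewer there is one more tool, called after "Emit:" by a JSON object that holds its "op" and its "data", one argument or row to a line. jog_arm: Moves the arm, as the interface text tells. Its arguments: {"type":"object","properties":{"travel":{"type":"array","items":{"type":"array","items":{"type":"number"}}},"rot":{"type":"array","items":{"type":"array","items":{"type":"number"}}},"claw":{"type":"number"}},"required":["travel","rot"]}

```bash
ls; mkdir -p pics
cat > h.py <<'E'
import numpy as np, cv2
from scipy.spatial.transform import Rotation as R
from cell import env, viewer, sign_off, models
def T(p,rv):
    M=np.eye(4); M[:3,:3]=R.from_rotvec(rv).as_matrix(); M[:3,3]=p; return M
def cam(name,save=None):
    o=env.get_obs(); im=viewer.get_image(name)
    if save: cv2.imwrite('pics/'+save+'.png',im['frame'][:,:,::-1])
    if 'hand_eye' in im:
        M=T(o['eef_pos'],o['tcp_rot'])@np.array(im['hand_eye'])
    else:
        q=np.array(im['orientation']); M=np.eye(4); M[:3,3]=im['position']
        M[:3,:3]= q if q.shape==(3,3) else (R.from_rotvec(q).as_matrix() if q.size==3 else None)
    return dict(K=np.array(im['intrinsics']),k1=im['k1'],M=M,img=im['frame'])
def ray(c,px):
    K=c['K']; d=np.array([(px[0]-K[0,2])/K[0,0],(px[1]-K[1,2])/K[1,1]]); u=d.copy()
    for _ in range(30): u=d/(1+c['k1']*(u@u))
    return c['M'][:3,3], c['M'][:3,:3]@np.array([u[0],u[1],1.])
def onz(c,px,z):
    o,d=ray(c,px); return o+d*(z-o[2])/d[2]
def tri(obs):
    A=np.zeros((3,3)); b=np.zeros(3)
    for c,px in obs:
        o,d=ray(c,px); d=d/np.linalg.norm(d); P=np.eye(3)-np.outer(d,d); A+=P; b+=P@o
    x=np.linalg.solve(A,b)
    return x,[np.round(np.array(px)-proj(c,x),1) for c,px in obs]
def proj(c,X):
    p=c['M'][:3,:3].T@(np.array(X)-c['M'][:3,3]); u=p[:2]/p[2]; u=u*(1+c['k1']*(u@u))
    return np.array([c['K'][0,0]*u[0]+c['K'][0,2],c['K'][1,1]*u[1]+c['K'][1,2]])
E
python3 - <<'E'
from h import *
np.set_printoptions(precision=4,suppress=True)
o=env.get_obs(); print(o)
im=viewer.get_image('scene'); print({k:v for k,v in im.items() if k!='frame'})
cs={}
for n in ['scene','top','wrist']:
    cs[n]=cam(n,n+'0')
    for t in ['shim_spot','short_foot','drawer_face','flap_hinge','flap_edge','wedge','wedge_tip','lens','level','rear_cap','cabinet']:
        r=models.spot_point(t,n); print(n,t,[(np.round(a['pixel'],1),round(a['confidence'],2)) for a in r[:2]])
import pickle; pickle.dump(cs,open('cs0.pkl','wb'))
print(env.get_obs()['time'])
E
```

```text
pics
{'time': 0.0, 'joint_pos': array([-1.3428,  0.6293,  0.0384,  1.5184, -0.027 ,  0.9963, -0.02  ]), 'qvel': array([-0.0005,  0.0002,  0.0004, -0.0003,  0.0003, -0.0014, -0.0002]), 'joint_torque': array([  0.0003, -56.3402,   1.2266, -19.3441,   0.0111,   0.0103,
        -0.    ]), 'eef_pos': array([0.188 , 0.6216, 0.2304]), 'tcp_rot': array([-1.3351, -0.9891,  0.9915]), 'contact_force': array([ 0.6595,  0.8375, -0.1975]), 'ft_torque': array([-0.0026, -0.0858, -0.0004]), 'gripper_width': 0.08508655636812834}
{'intrinsics': array([[395.4409,   0.    , 318.7074],
       [  0.    , 395.4409, 200.7454],
       [  0.    ,   0.    ,   1.    ]]), 'k1': 0.023268078037375288, 'position': array([1.125 , 0.1576, 0.822 ]), 'orientation': array([-1.6493, -2.0504,  0.7214])}
scene shim_spot [(array([239.4, 242.1]), 0.59)]
scene short_foot [(array([224. , 253.7]), 0.58)]
scene drawer_face [(array([299.6, 200.8]), 0.7)]
scene flap_hinge [(array([273.5, 197.7]), 0.87)]
scene flap_edge [(array([271.5, 169.6]), 0.78)]
scene wedge [(array([431.6, 256.5]), 0.9)]
scene wedge_tip [(array([410.8, 252.1]), 0.68)]
scene lens [(array([373.2, 271.6]), 0.88)]
scene level [(array([380.2, 208.6]), 0.7)]
scene rear_cap []
scene cabinet [(array([225.5, 256.9]), 0.27)]
top shim_spot []
top short_foot []
top drawer_face []
top flap_hinge [(array([214.5, 189.5]), 0.61), (array([352. , 166.9]), 0.59)]
top flap_edge [(array([353.7, 165. ]), 0.66)]
top wedge []
top wedge_tip [(array([213.4, 189.7]), 0.77)]
top lens [(array([251.5, 154.8]), 0.72), (array([199.3, 180.9]), 0.32)]
top level [(array([253.5, 232.7]), 0.86)]
top rear_cap [(array([207. , 246.6]), 0.59)]
top cabinet []
wrist shim_spot []
wrist short_foot []
wrist drawer_face []
wrist flap_hinge []
wrist flap_edge []
wrist wedge []
wrist wedge_tip []
wrist lens []
wrist level []
wrist rear_cap [(array([173.2, 375.9]), 0.68)]
wrist cabinet []
1.85
```

View pics/scene0.png

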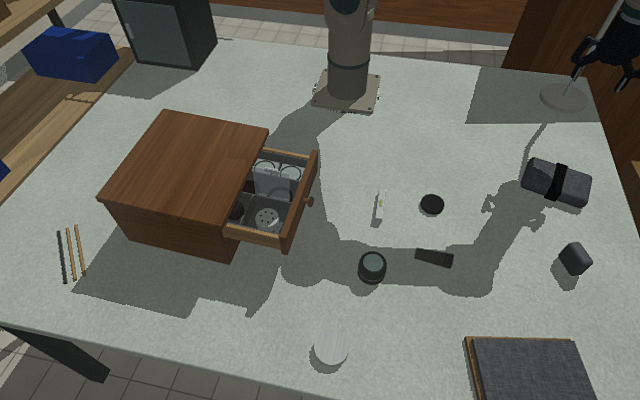

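View pics/top0.png

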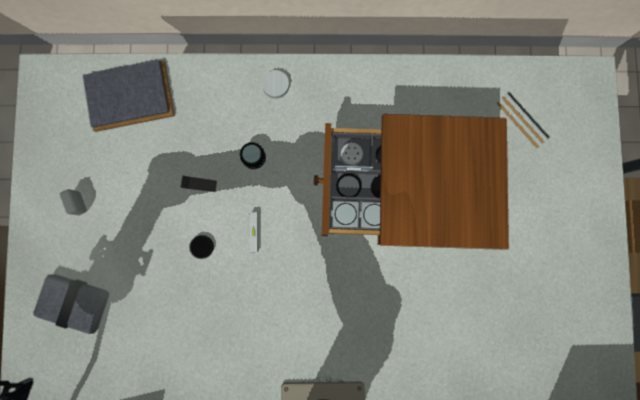

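View pics/wrist0.png

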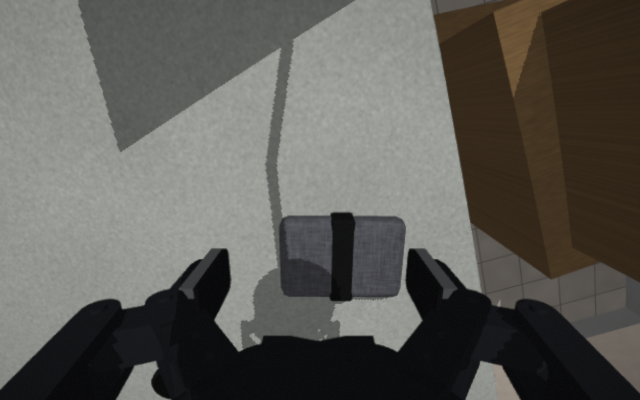

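Run:
```python
import cv2,pickle
cs=pickle.load(open('cs0.pkl','rb'))
a=cs['scene']['img'][110:320,180:480,::-1]; cv2.imwrite('pics/sc0.png',cv2.resize(a,None,fx=2.66,fy=2.66,interpolation=2))
a=cs['top']['img'][80:290,170:470,::-1]; cv2.imwrite('pics/tc0.png',cv2.resize(a,None,fx=2.66,fy=2.66,interpolation=2))
```

```text
(no output)
```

View pics/sc0.png

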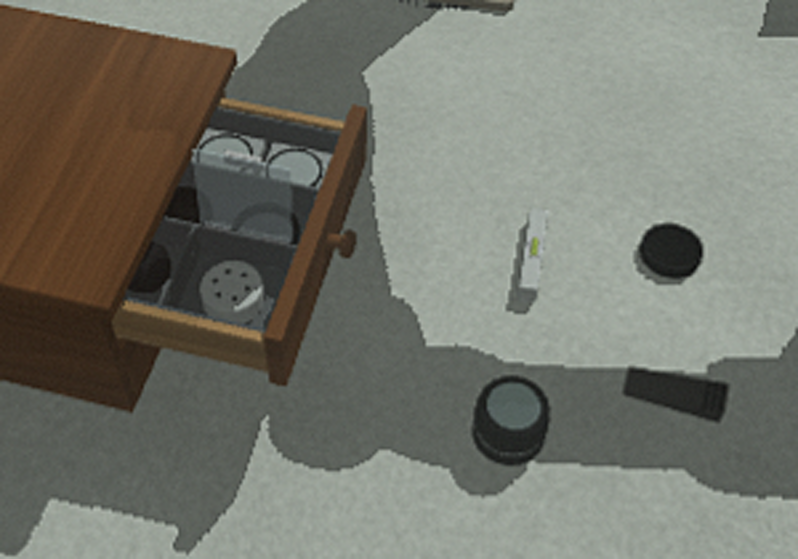

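View pics/tc0.png

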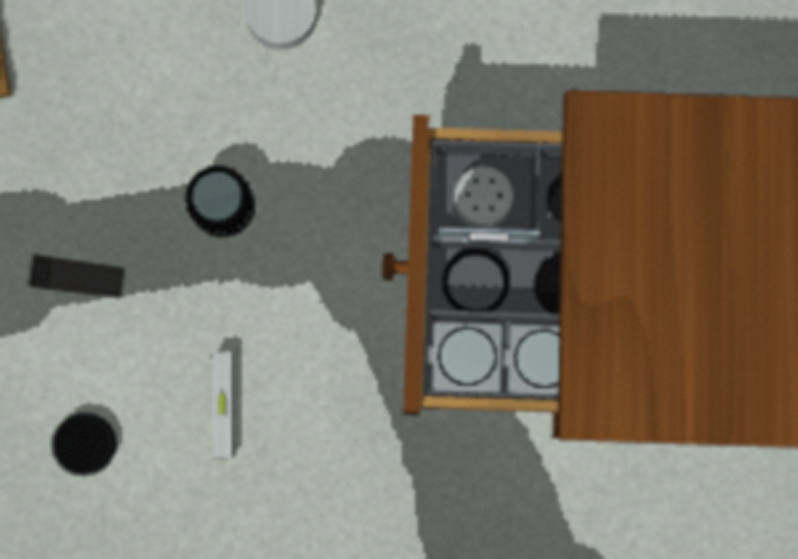

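Run:
```python
from h import *
import pickle
np.set_printoptions(precision=4,suppress=True)
cs=pickle.load(open('cs0.pkl','rb')); s,t=cs['scene'],cs['top']
print(R.from_rotvec([-1.3351,-0.9891,0.9915]).as_matrix())
print('cab top t',[onz(t,p,.19) for p in [(382.5,114),(507,117.5),(508,249),(380,245.5)]])
print('cab top s',[onz(s,p,.19) for p in [(269,127),(242,189+0),(98,197),(164,109)]], proj(s,onz(t,(382.5,114),.19)))
for n,a,b in [('edge',(271.5,169.6),(353.7,168.5)),('lens',(373,272),(252,155))]: print(n,tri([(s,a),(t,b)]))
print('hinge s',onz(s,(273.5,197.7),.1))
print('knob',tri([(s,(310,201)),(t,(316,180.5))]))
print('drawer front corners top', [onz(t,p,.169) for p in [(327,124),(323.5,235)]])
for n,a,b in [('wedge tip',(410.8,252.1),(213.4,189.7)),('wedge o',(431.6,256.5),(198.5,184)),('level',(380,208.6),(253.5,232.7)),('lens',(373.2,271.6),(251.5,154.8)),('cap',(432,205),(202,246.6))]:
    print(n,onz(s,a,0.0),onz(t,b,0.0),onz(t,b,0.014))
def tc(x,y): return (170+x/2.66,80+y/2.66)
def sc(x,y): return (180+x/2.66,110+y/2.66)
print('wedge corners t heel(z19)',[onz(t,tc(*p),z) for p,z in [((33,254),.019),((29,284),.019),((125,267),.002),((121,297),.002)]])
```

```text
[[ 0.2895 -0.0005 -0.9572]
 [ 0.9572 -0.0018  0.2895]
 [-0.0018 -1.     -0.    ]]
cab top t [array([ 0.7269, -0.1307,  0.19  ]), array([ 0.7202, -0.4082,  0.19  ]), array([ 0.4299, -0.3979,  0.19  ]), array([ 0.4388, -0.1205,  0.19  ])]
cab top s [array([ 0.4381, -0.1193,  0.19  ]), array([ 0.6371, -0.1177,  0.19  ]), array([ 0.7203, -0.3985,  0.19  ]), array([ 0.4294, -0.3952,  0.19  ])] [220.3601 222.1111]
edge (array([ 0.5998, -0.062 ,  0.223 ]), [array([0.4, 0. ]), array([ 0.4, -0.1])])
lens (array([0.6709, 0.1798, 0.0088]), [array([0.6, 0. ]), array([ 0.5, -0.1])])
hinge s [ 0.5774 -0.0756  0.1   ]
knob (array([0.5884, 0.0156, 0.1254]), [array([0., 0.]), array([ 0., -0.])])
drawer front corners top [array([ 0.7097, -0.009 ,  0.169 ]), array([ 0.4621, -0.0001,  0.169 ])]
wedge tip [0.5931 0.2628 0.    ] [0.5825 0.2776 0.    ] [0.5808 0.2746 0.014 ]
wedge o [ 0.5947  0.3119 -0.    ] [0.5973 0.316  0.    ] [0.5954 0.3126 0.014 ]
level [0.4776 0.1747 0.    ] [0.4721 0.1738 0.    ] [0.4717 0.1721 0.014 ]
lens [0.6646 0.1816 0.    ] [0.6733 0.181  0.    ] [0.6705 0.1792 0.014 ]
cap [0.4368 0.3064 0.    ] [0.4373 0.3039 0.    ] [0.4373 0.3006 0.014 ]
wedge corners t heel(z19) [array([0.6165, 0.3525, 0.019 ]), array([0.5878, 0.3555, 0.019 ]), array([0.6063, 0.2684, 0.002 ]), array([0.5772, 0.2717, 0.002 ])]
```

```bash
cat >> h.py <<'E'
np.set_printoptions(precision=4,suppress=True)
PSI=-0.033
def ori(tilt=0,psi=PSI,roll=0):
    B=np.array([[1,0,0],[0,0,1],[0,-1,0]],float)  # cols: x=X, y=-Z, z=+Y
    return R.from_euler('z',psi)*R.from_euler('x',-tilt)*R.from_matrix(B)
def plan(p,Rt,n=None,cur=None):
    o=env.get_obs(); p0=np.array(o['eef_pos']); R0=R.from_rotvec(o['tcp_rot'])
    if cur is not None: p0,R0=np.array(cur[0]),cur[1]
    dr=(R0.inv()*Rt).as_rotvec(); L=np.linalg.norm(p-p0)
    n=n or int(max(1,np.ceil(L/.045),np.ceil(np.linalg.norm(dr)/.145)))
    st=dr/n; step=(np.array(p)-p0)/n; Rc=R0
    tr=[]
    for i in range(n):
        tr.append([round(float(v),1) for v in Rc.inv().apply(step)*1000]); Rc=Rc*R.from_rotvec(st)
    for i in range(0,n,5): print('travel',tr[i:i+5],'rot',[[round(float(v),3) for v in st]]*min(5,n-i))
E
python3 - <<'E'
from h import *
plan(np.array([.56,-.062,.29]),ori())
E
```

```text
travel [[-30.4, -3.3, -30.8], [-28.1, -3.3, -32.9], [-25.6, -3.3, -34.9], [-23.0, -3.3, -36.6], [-20.3, -3.3, -38.2]] rot [[-0.0, 0.073, 0.0], [-0.0, 0.073, 0.0], [-0.0, 0.073, 0.0], [-0.0, 0.073, 0.0], [-0.0, 0.073, 0.0]]
travel [[-17.5, -3.3, -39.6], [-14.5, -3.3, -40.7], [-11.5, -3.3, -41.7], [-8.5, -3.3, -42.4], [-5.4, -3.3, -42.9]] rot [[-0.0, 0.073, 0.0], [-0.0, 0.073, 0.0], [-0.0, 0.073, 0.0], [-0.0, 0.073, 0.0], [-0.0, 0.073, 0.0]]
travel [[-2.2, -3.3, -43.2], [0.9, -3.3, -43.2], [4.1, -3.3, -43.1], [7.2, -3.3, -42.7], [10.3, -3.3, -42.0]] rot [[-0.0, 0.073, 0.0], [-0.0, 0.073, 0.0], [-0.0, 0.073, 0.0], [-0.0, 0.073, 0.0], [-0.0, 0.073, 0.0]]
travel [[13.3, -3.3, -41.2], [16.3, -3.3, -40.1], [19.1, -3.3, -38.8]] rot [[-0.0, 0.073, 0.0], [-0.0, 0.073, 0.0], [-0.0, 0.073, 0.0]]
```

Emit:
{"op": "jog_arm", "data": {
  "travel": [
    [-30,-3,-31],
    [-28,-3,-33],
    [-26,-3,-35],
    [-23,-3,-37],
    [-20,-3,-38]
  ],
  "rot": [
    [0,0.073,0],
    [0,0.073,0],
    [0,0.073,0],
    [0,0.073,0],
    [0,0.073,0]
  ],
  "claw": -1
}}

```text
time: 2.35
eef_pos: [0.2929, 0.4306, 0.2466]
tcp_rot: [-1.452, -0.71, 0.709]
contact_force: [0.4, 0.2, 0.1]
gripper_width: 0.0123
```

Emit:
{"op": "jog_arm", "data": {
  "travel": [
    [-18,-3,-40],
    [-15,-3,-41],
    [-12,-3,-42],
    [-8,-3,-42],
    [-5,-3,-43]
  ],
  "rot": [
    [0,0.073,0],
    [0,0.073,0],
    [0,0.073,0],
    [0,0.073,0],
    [0,0.073,0]
  ]
}}

```text
time: 2.85
eef_pos: [0.396, 0.2396, 0.2618]
tcp_rot: [-1.528, -0.427, 0.426]
contact_force: [0.8, 1.9, 0.4]
gripper_width: -0.0001
```

Emit:
{"op": "jog_arm", "data": {
  "travel": [
    [-2,-3,-43],
    [1,-3,-43],
    [4,-3,-43],
    [7,-3,-43],
    [10,-3,-42]
  ],
  "rot": [
    [0,0.073,0],
    [0,0.073,0],
    [0,0.073,0],
    [0,0.073,0],
    [0,0.073,0]
  ]
}}

```text
time: 3.35
eef_pos: [0.4984, 0.0493, 0.2767]
tcp_rot: [-1.566, -0.141, 0.14]
contact_force: [0.6, 0.3, 0.7]
gripper_width: 0.0001
```

Emit:
{"op": "jog_arm", "data": {
  "travel": [
    [13,-3,-41],
    [16,-3,-40],
    [19,-3,-39],
    [0,0,0]
  ],
  "rot": [
    [0,0.073,0],
    [0,0.073,0],
    [0,0.073,0],
    [0,0,0]
  ]
}}

```text
time: 3.75
eef_pos: [0.5605, -0.0708, 0.2861]
tcp_rot: [-1.576, 0.034, -0.04]
contact_force: [0.8, 0.3, -0.3]
gripper_width: -0.0001
```

Run:
```python
from h import *
import pickle
cs={}
for n,ts in [('wrist',['flap_edge','flap_hinge','drawer_face']),('top',['wedge','wedge_tip']),('scene',['flap_edge','flap_hinge'])]:
    cs[n]=cam(n,n+'1')
    for t in ts:
        r=models.spot_point(t,n); print(n,t,[(np.round(a['pixel'],1),round(a['confidence'],2)) for a in r[:2]])
pickle.dump(cs,open('cs1.pkl','wb'))
o=env.get_obs(); print(o['time'],o['eef_pos'],R.from_rotvec(o['tcp_rot']).as_matrix())
```

```text
wrist flap_edge [(array([378.3, 208. ]), 0.86)]
wrist flap_hinge [(array([370.2, 181.2]), 0.81)]
wrist drawer_face [(array([344.3, 114.6]), 0.7)]
top wedge [(array([201.2, 183.8]), 0.83)]
top wedge_tip [(array([213.6, 188.9]), 0.55)]
scene flap_edge [(array([270.1, 168.4]), 0.85)]
scene flap_hinge [(array([271.4, 196.2]), 0.57)]
4.25 [ 0.5584 -0.0625  0.2854] [[ 0.9994  0.      0.0355]
 [-0.0355  0.0004  0.9994]
 [ 0.     -1.      0.0004]]
```

View pics/wrist1.png

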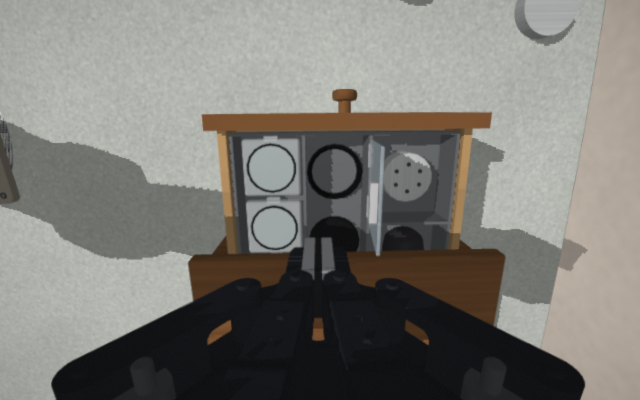

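View pics/scene1.png

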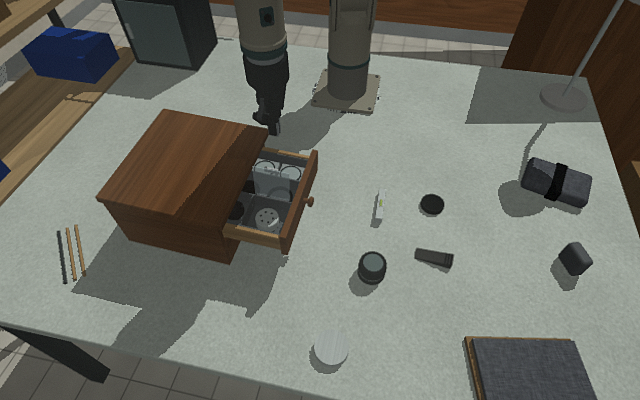

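Run:
```python
from h import *
import pickle
cs=pickle.load(open('cs1.pkl','rb')); c0=pickle.load(open('cs0.pkl','rb')); s,t,w=cs['scene'],cs['top'],cs['wrist']
print('cam pos',w['M'][:3,3]-env.get_obs()['eef_pos'])
print('edge',tri([(s,(271,169)),(w,(378.3,208)),(c0['top'],(353.7,168))]))
print('hinge',tri([(s,(273,197.5)),(w,(370.2,181.2))]))
print('face',tri([(c0['scene'],(299.6,200.8)),(w,(344.3,114.6))]))
print('drawer top corners',[onz(w,p,.169) for p in [(203,113),(491,113),(228,130),(473,130)]])
print('cab front edge top',[onz(w,p,.19) for p in [(193,257),(502,251)]])
```

```text
cam pos [0.0052 0.0618 0.1432]
edge (array([ 0.6021, -0.0629,  0.2282]), [array([0.9, 0.4]), array([2.7, 3.7]), array([-0.3,  0.9])])
hinge (array([ 0.6122, -0.0633,  0.1465]), [array([0.6, 0.1]), array([0.2, 1.4])])
face (array([ 0.5916, -0.0044,  0.1248]), [array([-1.4,  0. ]), array([-0.9, -3.2])])
drawer top corners [array([0.4683, 0.0059, 0.169 ]), array([ 0.7113, -0.0051,  0.169 ]), array([ 0.4876, -0.0091,  0.169 ]), array([ 0.697 , -0.0187,  0.169 ])]
cab front edge top [array([ 0.4483, -0.1158,  0.19  ]), array([ 0.7228, -0.1238,  0.19  ])]
```

Emit:
{"op": "jog_arm", "data": {
  "travel": [
    [0,40,0],
    [0,39,0],
    [15,0,0],
    [20,0,0],
    [15,0,0]
  ],
  "rot": [
    [0,0,0],
    [0,0,0],
    [0,0,0],
    [0,0,0],
    [0,0,0]
  ]
}}

```text
time: 4.75
eef_pos: [0.6091, -0.0648, 0.2059]
tcp_rot: [-1.57, 0.029, -0.028]
contact_force: [-0.5, -0.2, 0.0]
gripper_width: -0.0
```

Emit:
{"op": "jog_arm", "data": {
  "travel": [
    [10,4,0],
    [10,5,0],
    [10,8,0],
    [10,10,0],
    [4,8,0]
  ],
  "rot": [
    [0,0,0],
    [0,0,0],
    [0,0,0],
    [0,0,0],
    [0,0,0]
  ]
}}

```text
time: 5.25
eef_pos: [0.6531, -0.0668, 0.17]
tcp_rot: [-1.571, 0.029, -0.029]
contact_force: [-0.4, 0.1, -0.0]
gripper_width: -0.0002
```

Run:
```python
from h import *
c=cam('wrist','w2'); s=cam('scene','s2'); o=env.get_obs(); print(o['time'],o['eef_pos'],o['contact_force'])
```

```text
5.35 [ 0.6518 -0.0666  0.1693] [ 0.1653  0.5581 -0.5049]
```

View pics/w2.png

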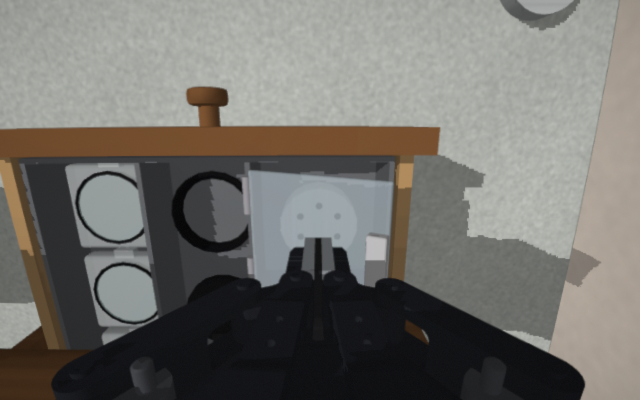

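Emit:
{"op": "jog_arm", "data": {
  "travel": [
    [4,7,0],
    [4,6,0],
    [0,5,0],
    [0,3,0]
  ],
  "rot": [
    [0,0,0],
    [0,0,0],
    [0,0,0],
    [0,0,0]
  ]
}}

```text
time: 5.75
eef_pos: [0.6603, -0.0671, 0.1497]
tcp_rot: [-1.571, 0.029, -0.029]
contact_force: [0.6, 0.3, 0.8]
gripper_width: -0.0001
```

Emit:
{"op": "jog_arm", "data": {
  "travel": [
    [0,2,0],
    [0,2,0]
  ],
  "rot": [
    [0,0,0],
    [0,0,0]
  ]
}}

```text
time: 5.95
eef_pos: [0.6604, -0.0672, 0.1463]
tcp_rot: [-1.571, 0.029, -0.029]
contact_force: [-0.9, 0.5, -0.1]
gripper_width: 0.0
```

Emit:
{"op": "jog_arm", "data": {
  "travel": [
    [0,2,0],
    [0,2,0]
  ],
  "rot": [
    [0,0,0],
    [0,0,0]
  ]
}}

```text
time: 6.15
eef_pos: [0.6605, -0.0673, 0.1448]
tcp_rot: [-1.57, 0.029, -0.03]
contact_force: [-6.0, 2.0, 22.1]
gripper_width: -0.0003
```

Emit:
{"op": "jog_arm", "data": {
  "travel": [
    [0,2,0],
    [0,1,0]
  ],
  "rot": [
    [0,0,0],
    [0,0,0]
  ]
}}

```text
time: 6.35
eef_pos: [0.6605, -0.0673, 0.1444]
tcp_rot: [-1.569, 0.028, -0.03]
contact_force: [-10.6, 3.2, 32.2]
gripper_width: -0.0001
```

Emit:
{"op": "jog_arm", "data": {
  "travel": [
    [0,0,0],
    [0,-10,0],
    [0,-30,0],
    [0,-40,0],
    [-10,-30,0]
  ],
  "rot": [
    [0,0,0],
    [0,0,0],
    [0,0,0],
    [0,0,0],
    [0,0,0]
  ]
}}

```text
time: 6.85
eef_pos: [0.6518, -0.067, 0.2514]
tcp_rot: [-1.571, 0.026, -0.031]
contact_force: [-0.6, 0.8, 0.5]
gripper_width: -0.0004
```

Run:
```python
from h import *
c=cam('wrist','w3'); s=cam('scene','s3'); r=models.spot_point('flap_edge','scene');r2=models.spot_point('flap_edge','wrist');o=env.get_obs(); print(o['time'],o['eef_pos'],o['contact_force'])
print(r,r2)
if r and r2: print(tri([(s,r[0]['pixel']),(c,r2[0]['pixel'])]))
```

```text
7.05 [ 0.6506 -0.0668  0.25  ] [0.2376 0.5345 0.1807]
[{'pixel': [259.7, 231.4], 'confidence': 0.59}] [{'pixel': [365.8, 199.8], 'confidence': 0.72}]
(array([ 0.6957, -0.0697,  0.133 ]), [array([1.1, 0.3]), array([0.2, 2.6])])
```

View pics/w3.png

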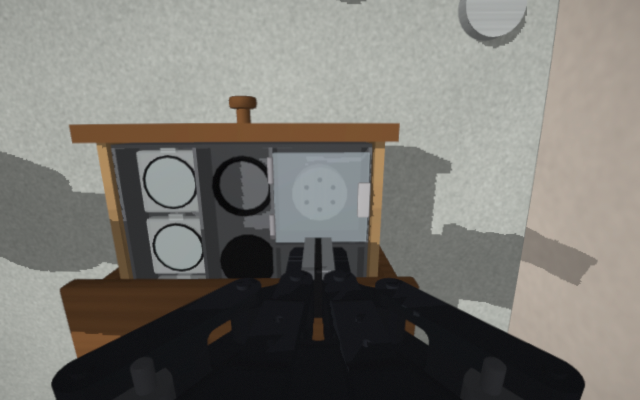

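Run:
```python
from h import *
plan(np.array([.591,.075,.25]),ori(.5))
```

```text
travel [[-16.2, -0.0, 34.9], [-16.2, -4.4, 34.6], [-16.1, -8.6, 33.8], [-16.1, -12.8, 32.5]] rot [[-0.125, -0.001, 0.0], [-0.125, -0.001, 0.0], [-0.125, -0.001, 0.0], [-0.125, -0.001, 0.0]]
```

Emit:
{"op": "jog_arm", "data": {
  "travel": [
    [-16,0,35],
    [-16,-4,35],
    [-16,-9,34],
    [-16,-13,33],
    [0,0,0]
  ],
  "rot": [
    [-0.125,0,0],
    [-0.125,0,0],
    [-0.125,0,0],
    [-0.125,0,0],
    [0,0,0]
  ]
}}

```text
time: 7.55
eef_pos: [0.5889, 0.0937, 0.2424]
tcp_rot: [-2.068, 0.019, 0.001]
contact_force: [0.4, 1.4, -0.7]
gripper_width: 0.0004
```

Run:
```python
from h import *
o=env.get_obs(); print(o['time'],o['eef_pos'],o['joint_pos'],R.from_rotvec(o['tcp_rot']).as_matrix())
plan(np.array([.591,.06,.118]),ori(.5))
```

```text
7.55 [0.5889 0.0937 0.2424] [-0.8482  0.7602  0.7101  1.5681  0.0108  1.0996 -0.2713] [[ 0.9999 -0.014   0.007 ]
 [-0.0129 -0.4767  0.879 ]
 [-0.009  -0.8789 -0.4768]]
travel [[1.2, 41.8, 9.9], [1.2, 41.8, 10.0], [1.1, 41.8, 10.0]] rot [[-0.001, 0.007, 0.001], [-0.001, 0.007, 0.001], [-0.001, 0.007, 0.001]]
```

Emit:
{"op": "jog_arm", "data": {
  "travel": [
    [1,42,10],
    [1,42,10],
    [1,42,10],
    [0,0,0]
  ],
  "rot": [
    [0,0.007,0],
    [0,0.007,0],
    [0,0.007,0],
    [0,0,0]
  ]
}}

```text
time: 7.95
eef_pos: [0.5887, 0.0397, 0.1185]
tcp_rot: [-2.074, 0.062, -0.034]
contact_force: [-1.4, -0.3, 0.1]
gripper_width: -0.0003
```

Run:
```python
from h import *
c=cam('wrist','w4'); s=cam('scene','s4');o=env.get_obs(); print(o['time'],o['eef_pos'],o['contact_force'])
plan(np.array([.587,-.08,.118]),ori(.5))
a=s['img'][100:300,180:480,::-1]; cv2.imwrite('pics/s4c.png',cv2.resize(a,None,fx=2.66,fy=2.66,interpolation=2))
```

```text
8.05 [0.5933 0.0414 0.1239] [ 0.9097  0.6261 -0.0778]
travel [[0.2, 21.2, -34.6], [-0.2, 21.2, -34.6], [-0.5, 21.2, -34.6]] rot [[0.0, -0.008, -0.001], [0.0, -0.008, -0.001], [0.0, -0.008, -0.001]]
```

View pics/w4.png

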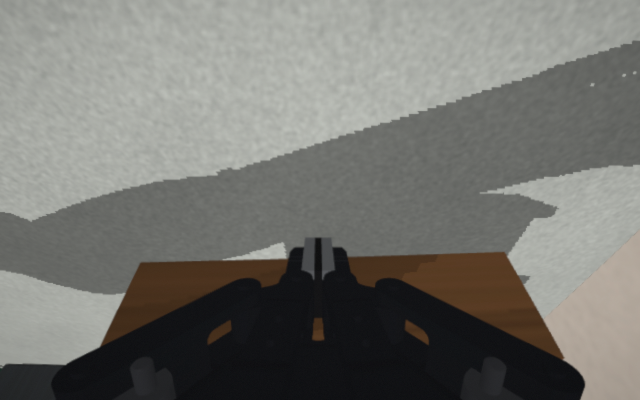

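View pics/s4c.png

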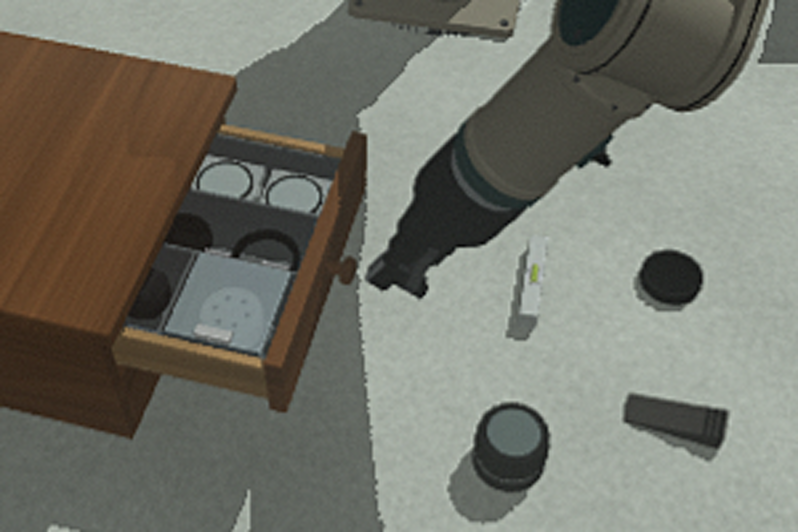

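Emit:
{"op": "jog_arm", "data": {
  "travel": [
    [-1,13,-22],
    [-1,12,-22],
    [-1,12,-22],
    [-1,12,-22],
    [-1,12,-22]
  ],
  "rot": [
    [0,0,0],
    [0,0,0],
    [0,0,0],
    [0,0,0],
    [0,0,0]
  ]
}}

```text
time: 8.55
eef_pos: [0.5859, -0.0817, 0.1261]
tcp_rot: [-2.067, 0.042, -0.05]
contact_force: [3.3, 4.1, 1.5]
gripper_width: -0.0002
```

Emit:
{"op": "jog_arm", "data": {
  "travel": [
    [0,5,-9],
    [0,5,-9]
  ],
  "rot": [
    [0,0,0],
    [0,0,0]
  ]
}}

```text
time: 8.75
eef_pos: [0.582, -0.1032, 0.1248]
tcp_rot: [-2.068, 0.049, -0.047]
contact_force: [1.0, 3.5, 2.2]
gripper_width: 0.0003
```

Emit:
{"op": "jog_arm", "data": {
  "travel": [
    [0,1,-2],
    [0,2,-4],
    [0,1,-2]
  ],
  "rot": [
    [0,0,0],
    [0,0,0],
    [0,0,0]
  ]
}}

```text
time: 9.05
eef_pos: [0.5806, -0.1119, 0.1235]
tcp_rot: [-2.07, 0.049, -0.044]
contact_force: [0.9, 1.5, 1.4]
gripper_width: 0.0005
```

Emit:
{"op": "jog_arm", "data": {
  "travel": [
    [0,1,-2],
    [0,1,-2]
  ],
  "rot": [
    [0,0,0],
    [0,0,0]
  ]
}}

```text
time: 9.25
eef_pos: [0.5809, -0.1124, 0.1231]
tcp_rot: [-2.065, 0.047, -0.043]
contact_force: [-2.4, 18.2, 12.5]
gripper_width: -0.0004
```

Emit:
{"op": "jog_arm", "data": {
  "travel": [
    [0,1,-2],
    [0,0,0],
    [0,-15,26],
    [0,-19,35],
    [0,-19,35]
  ],
  "rot": [
    [0,0,0],
    [0,0,0],
    [0,0,0],
    [0,0,0],
    [0,0,0]
  ]
}}

```text
time: 9.75
eef_pos: [0.5854, -0.009, 0.1243]
tcp_rot: [-2.071, 0.053, -0.045]
contact_force: [1.3, 0.5, -0.2]
gripper_width: -0.0004
```

Run:
```python
from h import *
import pickle
c=cam('top','t5'); s=cam('scene','s5');o=env.get_obs(); print(o['time'],o['eef_pos'],o['contact_force'])
for t in ['wedge','wedge_tip']:
  print(t,models.spot_point(t,'scene'),models.spot_point(t,'top'))
for t in ['drawer_face','short_foot','shim_spot']: print(t,models.spot_point(t,'scene'))
pickle.dump({'top':c,'scene':s},open('cs5.pkl','wb'))
a=s['img'][100:300,100:400,::-1]; cv2.imwrite('pics/s5c.png',cv2.resize(a,None,fx=2.66,fy=2.66,interpolation=2))
a=c['img'][80:290,170:470,::-1]; cv2.imwrite('pics/t5c.png',cv2.resize(a,None,fx=2.66,fy=2.66,interpolation=2))
```

```text
9.85 [ 0.5871 -0.0017  0.1223] [ 0.2297 -0.5289 -0.5881]
wedge [{'pixel': [431.4, 257.3], 'confidence': 0.83}] []
wedge_tip [{'pixel': [411.8, 251.2], 'confidence': 0.66}] []
drawer_face [{'pixel': [243.4, 185.3], 'confidence': 0.77}]
short_foot [{'pixel': [243.5, 186.6], 'confidence': 0.74}]
shim_spot [{'pixel': [239.3, 242.8], 'confidence': 0.67}]
```

View pics/s5c.png

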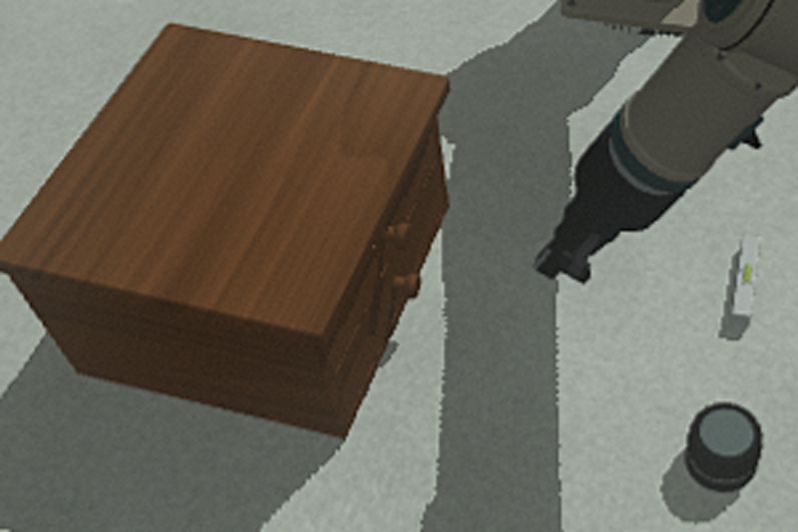

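View pics/t5c.png

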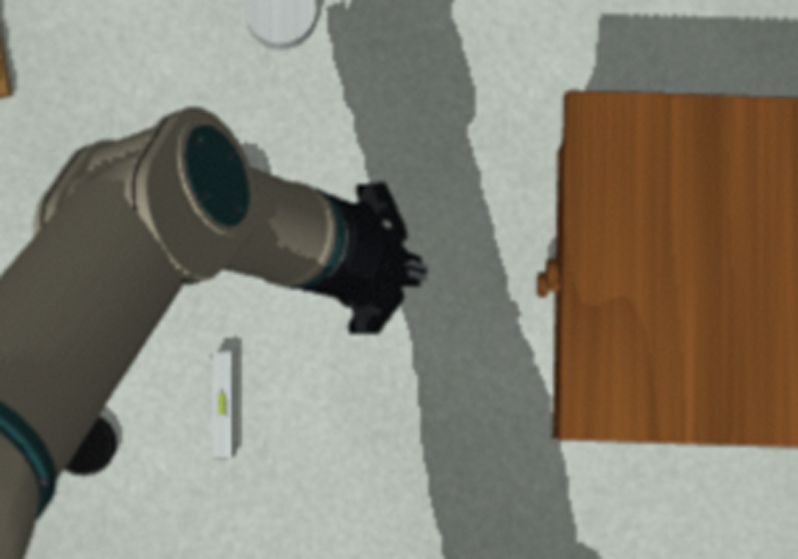

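Run:
```python
from h import *
p1=np.array([.587,.08,.20]); plan(p1,ori(.5))
plan(np.array([.60,.335,.17]),ori(.35,-.121),cur=(p1,ori(.5)))
```

```text
travel [[-1.0, -36.7, 14.7], [-0.8, -36.7, 14.7], [-0.6, -36.7, 14.7]] rot [[0.0, -0.009, -0.001], [0.0, -0.009, -0.001], [0.0, -0.009, -0.001]]
travel [[0.8, -16.0, 39.7], [0.1, -15.0, 40.1], [-0.5, -14.0, 40.5], [-1.1, -13.0, 40.8], [-1.7, -12.0, 41.1]] rot [[0.025, 0.013, 0.006], [0.025, 0.013, 0.006], [0.025, 0.013, 0.006], [0.025, 0.013, 0.006], [0.025, 0.013, 0.006]]
travel [[-2.4, -10.9, 41.4]] rot [[0.025, 0.013, 0.006]]
```

Emit:
{"op": "jog_arm", "data": {
  "travel": [
    [-1,-37,15],
    [-1,-37,15],
    [-1,-37,15],
    [1,-16,40],
    [0,-15,40]
  ],
  "rot": [
    [0,-0.009,0],
    [0,-0.009,0],
    [0,-0.009,0],
    [0.025,0.013,0.006],
    [0.025,0.013,0.006]
  ]
}}

```text
time: 10.7
eef_pos: [0.5916, 0.1686, 0.1912]
tcp_rot: [-2.018, 0.063, -0.04]
contact_force: [1.0, 0.6, -1.0]
gripper_width: -0.0
```

Emit:
{"op": "jog_arm", "data": {
  "travel": [
    [-1,-14,40],
    [-1,-13,41],
    [-2,-12,41],
    [-2,-11,41],
    [0,0,0]
  ],
  "rot": [
    [0.025,0.013,0.006],
    [0.025,0.013,0.006],
    [0.025,0.013,0.006],
    [0.025,0.013,0.006],
    [0,0,0]
  ],
  "claw": 1
}}

```text
time: 11.2
eef_pos: [0.598, 0.3435, 0.1686]
tcp_rot: [-1.913, 0.11, -0.07]
contact_force: [-0.4, 0.9, -0.6]
gripper_width: 0.0723
```

Run:
```python
from h import *
import pickle
w=cam('wrist','w6');o=env.get_obs(); print(o['time'],o['eef_pos'],o['joint_pos'])
a=models.spot_point('wedge','wrist');b=models.spot_point('wedge_tip','wrist');g=models.regions_of('wedge','wrist')
print(a,b)
if a: print(onz(w,a[0]['pixel'],0))
if b: print(onz(w,b[0]['pixel'],0))
if g: m=g[0]['region'].astype(np.uint8); print(cv2.minAreaRect(cv2.findNonZero(m)), g[0]['confidence'])
pickle.dump(w,open('w6.pkl','wb'))
print(R.from_rotvec(o['tcp_rot']).as_matrix())
```

```text
11.25 [0.5985 0.3394 0.1693] [-0.9469  0.9631  0.6101  1.2151 -0.22    1.2917 -0.5407]
[{'pixel': [323.6, 155.8], 'confidence': 0.74}] [{'pixel': [322.5, 193.0], 'confidence': 0.56}]
[0.6002 0.3146 0.    ]
[0.5942 0.2683 0.    ]
((323.5, 154.5), (73.0, 31.0), 90.0) 0.59
[[ 0.9934 -0.0433  0.1058]
 [-0.1143 -0.3396  0.9336]
 [-0.0045 -0.9396 -0.3423]]
```

View pics/w6.png

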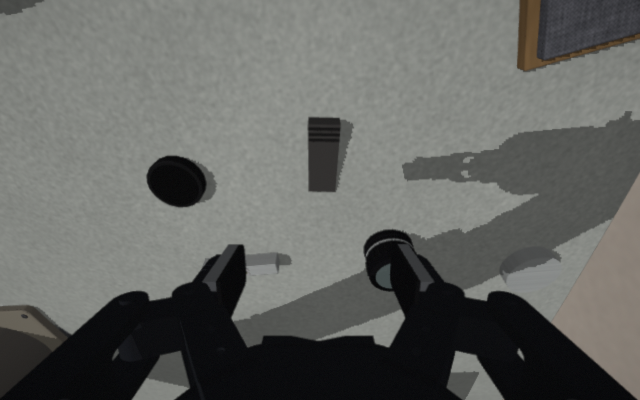

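Run:
```python
from h import *
import pickle
w=pickle.load(open('w6.pkl','rb'))
a=w['img'][90:220,230:420,::-1]; cv2.imwrite('pics/w6c.png',cv2.resize(a,None,fx=4,fy=4,interpolation=2))
for p,z in [((309,191),0),((336.5,191),0),((309,118),.019),((340,118.5),.019)]: print(onz(w,p,z))
```

```text
[0.5794 0.2726 0.    ]
[0.6102 0.2693 0.    ]
[0.5917 0.3633 0.019 ]
[0.6193 0.3598 0.019 ]
```

View pics/w6c.png

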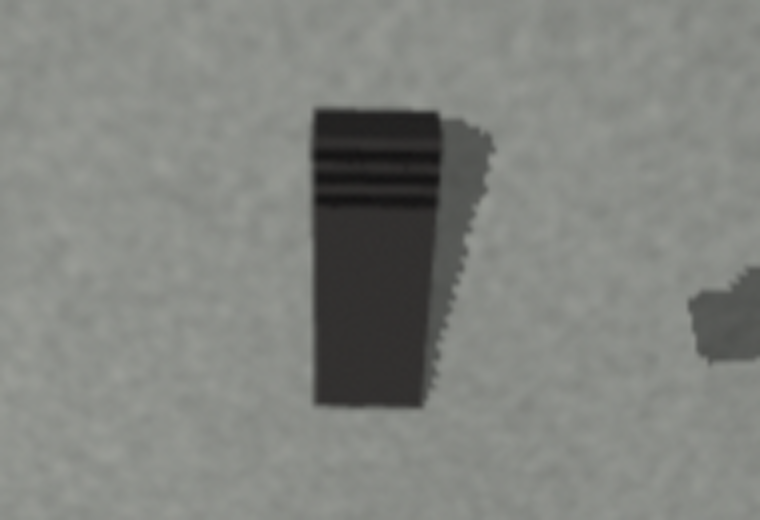

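Run:
```python
from h import *
import pickle
w=pickle.load(open('w6.pkl','rb'))
for p,z in [((309,117.5),0),((340,118),.0)]: print(onz(w,p,z))
p1=np.array([.6035,.341,.045]); plan(p1,ori(.35,-.125))
plan(np.array([.6035,.341,.0065]),ori(.35,-.125),n=2,cur=(p1,ori(.35,-.125)))
```

```text
[0.5903 0.357  0.    ]
[0.62   0.3532 0.    ]
travel [[1.2, 38.6, 16.6], [1.2, 38.6, 16.6], [1.2, 38.6, 16.5]] rot [[0.001, 0.002, -0.0], [0.001, 0.002, -0.0], [0.001, 0.002, -0.0]]
travel [[-0.0, 18.1, 6.6], [-0.0, 18.1, 6.6]] rot [[0.0, 0.0, 0.0], [0.0, 0.0, 0.0]]
```

Emit:
{"op": "jog_arm", "data": {
  "travel": [
    [1,39,16],
    [1,39,16],
    [1,39,16],
    [0,0,0]
  ],
  "rot": [
    [0,0.002,0],
    [0,0.002,0],
    [0,0.002,0],
    [0,0,0]
  ]
}}

```text
time: 11.8
eef_pos: [0.598, 0.3384, 0.0383]
tcp_rot: [-1.925, 0.129, -0.074]
contact_force: [-1.7, -0.8, 0.6]
gripper_width: 0.0852
```

Run:
```python
from h import *
o=env.get_obs(); print(o['time'],o['eef_pos'],o['contact_force'])
cam('wrist','w7')
plan(np.array([.6035,.341,.0065]),ori(.35,-.125),n=2)
```

```text
11.8 [0.598  0.3384 0.0383] [-1.7325 -0.7977  0.5943]
travel [[1.5, 16.3, 7.2], [1.5, 16.3, 7.2]] rot [[0.003, 0.001, -0.003], [0.003, 0.001, -0.003]]
```

View pics/w7.png

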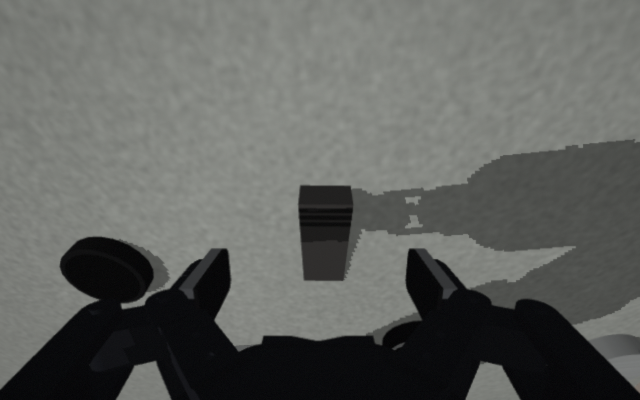

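Emit:
{"op": "jog_arm", "data": {
  "travel": [
    [2,16,7],
    [2,15,7],
    [0,0,0]
  ],
  "rot": [
    [0,0,0],
    [0,0,0],
    [0,0,0]
  ]
}}

```text
time: 12.15
eef_pos: [0.6056, 0.3436, 0.0087]
tcp_rot: [-1.919, 0.121, -0.08]
contact_force: [-0.5, 0.3, -0.8]
gripper_width: 0.0857
```

Emit:
{"op": "jog_arm", "data": {
  "travel": [
    [0,0,0],
    [0,0,0],
    [0,0,0],
    [0,0,0]
  ],
  "rot": [
    [0,0,0],
    [0,0,0],
    [0,0,0],
    [0,0,0]
  ],
  "claw": -1
}}

```text
time: 12.55
eef_pos: [0.6066, 0.3443, 0.011]
tcp_rot: [-1.918, 0.119, -0.082]
contact_force: [-1.4, 5.3, 24.6]
gripper_width: 0.0283
```

Emit:
{"op": "jog_arm", "data": {
  "travel": [
    [0,0,0],
    [0,0,0]
  ],
  "rot": [
    [0,0,0],
    [0,0,0]
  ]
}}

```text
time: 12.75
eef_pos: [0.6069, 0.3445, 0.0113]
tcp_rot: [-1.917, 0.118, -0.082]
contact_force: [-0.2, 1.6, 5.9]
gripper_width: 0.0278
```

Run:
```python
from h import *
o=env.get_obs(); print(o['time'],o['eef_pos'],o['contact_force'],o['gripper_width'])
cam('wrist','w8')
```

```text
12.75 [0.6069 0.3445 0.0113] [-0.1919  1.6084  5.862 ] 0.02778058548145234
```

View pics/w8.png

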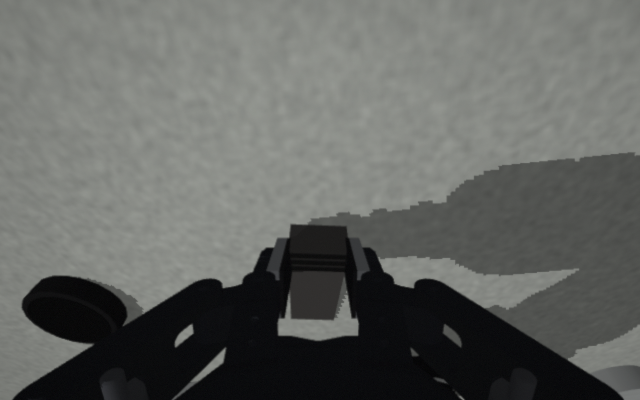

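```bash
cat >> h.py <<'E'
def yawed(psi_t):
    o=env.get_obs(); R0=R.from_rotvec(o['tcp_rot']); z=R0.as_matrix()[:,2]
    psi=np.arctan2(-z[0],z[1]); 
    return R.from_euler('z',psi_t-psi)*R0, psi
E
python3 - <<'E'
from h import *
Rt,psi=yawed(-.033); print(psi, R.from_rotvec(env.get_obs()['tcp_rot']).as_matrix())
p0=env.get_obs()['eef_pos']; R0=R.from_rotvec(env.get_obs()['tcp_rot'])
p1=p0+[0,0,.1]; plan(p1,R0)
p2=np.array([.6575,-.035,.11]); plan(p2,Rt,cur=(p1,R0))
E
```

```text
-0.12266442179444591 [[ 0.9925 -0.042   0.115 ]
 [-0.1224 -0.3395  0.9326]
 [-0.0002 -0.9397 -0.3421]]
travel [[-0.0, -31.3, -11.4], [-0.0, -31.3, -11.4], [-0.0, -31.3, -11.4]] rot [[0.0, 0.0, 0.0], [0.0, 0.0, 0.0], [0.0, 0.0, 0.0]]
travel [[10.7, 14.2, -38.6], [10.3, 14.3, -38.7], [9.9, 14.3, -38.8], [9.5, 14.3, -38.9], [9.1, 14.4, -39.0]] rot [[-0.0, -0.009, -0.003], [-0.0, -0.009, -0.003], [-0.0, -0.009, -0.003], [-0.0, -0.009, -0.003], [-0.0, -0.009, -0.003]]
travel [[8.7, 14.4, -39.1], [8.3, 14.4, -39.2], [7.8, 14.4, -39.2], [7.4, 14.5, -39.3]] rot [[-0.0, -0.009, -0.003], [-0.0, -0.009, -0.003], [-0.0, -0.009, -0.003], [-0.0, -0.009, -0.003]]
```

Emit:
{"op": "jog_arm", "data": {
  "travel": [
    [0,-31,-11],
    [0,-31,-11],
    [0,-31,-11],
    [0,0,0]
  ],
  "rot": [
    [0,0,0],
    [0,0,0],
    [0,0,0],
    [0,0,0]
  ]
}}

```text
time: 13.2
eef_pos: [0.6096, 0.3457, 0.1141]
tcp_rot: [-1.914, 0.114, -0.088]
contact_force: [-0.4, 0.2, 0.3]
gripper_width: 0.0277
```

Emit:
{"op": "jog_arm", "data": {
  "travel": [
    [11,14,-39],
    [10,14,-39],
    [10,14,-39],
    [10,14,-39],
    [9,14,-39]
  ],
  "rot": [
    [0,-0.009,-0.003],
    [0,-0.009,-0.003],
    [0,-0.009,-0.003],
    [0,-0.009,-0.003],
    [0,-0.009,-0.003]
  ]
}}

```text
time: 13.7
eef_pos: [0.6341, 0.1319, 0.1091]
tcp_rot: [-1.92, 0.075, -0.047]
contact_force: [1.0, 0.3, 0.5]
gripper_width: 0.0275
```

Emit:
{"op": "jog_arm", "data": {
  "travel": [
    [9,14,-39],
    [8,14,-39],
    [8,14,-39],
    [7,14,-39],
    [0,0,0]
  ],
  "rot": [
    [0,-0.009,-0.003],
    [0,-0.009,-0.003],
    [0,-0.009,-0.003],
    [0,-0.009,-0.003],
    [0,0,0]
  ]
}}

```text
time: 14.2
eef_pos: [0.6549, -0.0439, 0.1116]
tcp_rot: [-1.926, 0.05, -0.028]
contact_force: [-0.6, -0.4, -0.5]
gripper_width: 0.0277
```

Run:
```python
from h import *
s=cam('scene','s9');w=cam('wrist','w9')
o=env.get_obs(); print(o['time'],o['eef_pos'],o['contact_force'],o['gripper_width'],R.from_rotvec(o['tcp_rot']).as_matrix())
a=s['img'][130:330,160:460,::-1]; cv2.imwrite('pics/s9c.png',cv2.resize(a,None,fx=2.66,fy=2.66,interpolation=2))
```

```text
14.3 [ 0.6556 -0.0357  0.1101] [0.3804 0.5342 0.311 ] 0.027647011304924113 [[ 0.9991 -0.0189  0.0372]
 [-0.0415 -0.3426  0.9386]
 [-0.005  -0.9393 -0.3431]]
```

View pics/s9c.png

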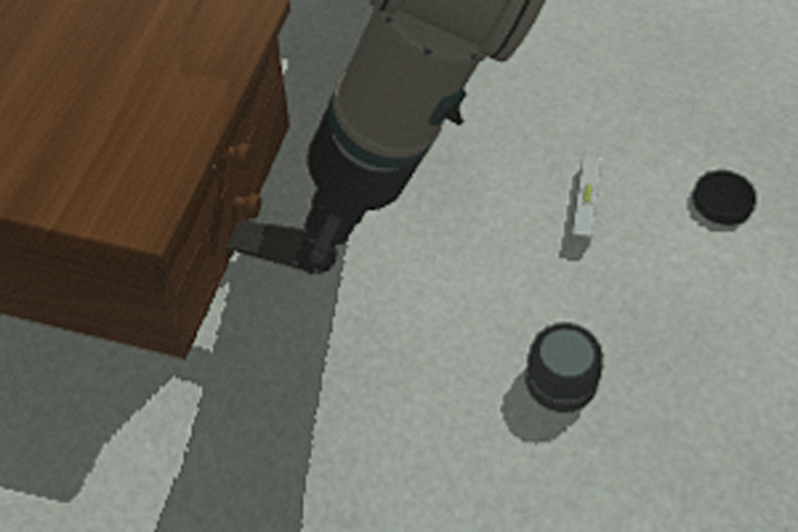

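View pics/w9.png

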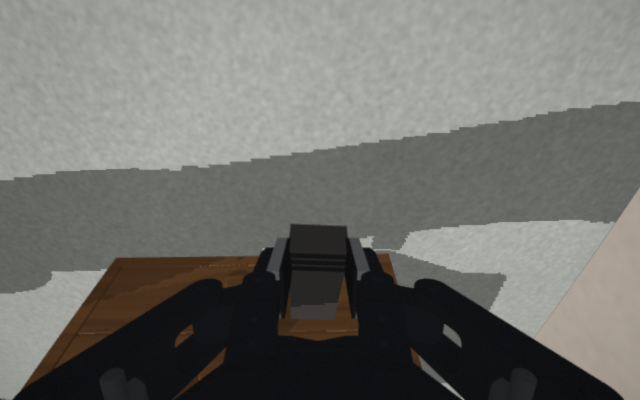

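Run:
```python
from h import *
s=cam('scene')
print(onz(s,(229.9,263.8),.007), onz(s,(239.4,242.5),.0075))
p=env.get_obs()['eef_pos']; Rt,psi=yawed(-.033); print(psi)
plan(np.array([.6575,-.038,.014]),Rt)
```

```text
[ 0.7196 -0.1484  0.007 ] [ 0.6594 -0.1464  0.0075]
-0.0366688878360173
travel [[0.7, 30.5, 9.5], [0.7, 30.5, 9.5], [0.7, 30.5, 9.5]] rot [[-0.0, -0.001, -0.0], [-0.0, -0.001, -0.0], [-0.0, -0.001, -0.0]]
```

Emit:
{"op": "jog_arm", "data": {
  "travel": [
    [1,30,9],
    [1,30,9],
    [0,26,8],
    [0,4,1],
    [0,0,0]
  ],
  "rot": [
    [0,0,0],
    [0,0,0],
    [0,0,0],
    [0,0,0],
    [0,0,0]
  ]
}}

```text
time: 14.85
eef_pos: [0.6573, -0.038, 0.016]
tcp_rot: [-1.92, 0.038, -0.018]
contact_force: [1.0, 1.0, 1.0]
gripper_width: 0.0275
```

Emit:
{"op": "jog_arm", "data": {
  "travel": [
    [0,2,1],
    [0,0,0]
  ],
  "rot": [
    [0,0,0],
    [0,0,0]
  ]
}}

```text
time: 15.05
eef_pos: [0.6589, -0.0386, 0.016]
tcp_rot: [-1.92, 0.037, -0.023]
contact_force: [-0.4, 1.0, -1.1]
gripper_width: 0.0281
```

Run:
```python
from h import *
s=cam('scene','s10');w=cam('wrist','w10')
o=env.get_obs(); print(o['time'],o['eef_pos'],o['contact_force'],o['gripper_width'],R.from_rotvec(o['tcp_rot']).as_matrix())
a=s['img'][160:300,180:390,::-1]; cv2.imwrite('pics/s10c.png',cv2.resize(a,None,fx=3.8,fy=3.8,interpolation=2))
Rt,psi=yawed(-.033); print(psi)
```

```text
15.15 [ 0.6586 -0.0389  0.0159] [-0.0518  0.5338  0.1807] 0.02778157248121809 [[ 0.9993 -0.0148  0.0346]
 [-0.0376 -0.3421  0.9389]
 [-0.002  -0.9395 -0.3424]]
-0.03682105090769677
```

View pics/s10c.png

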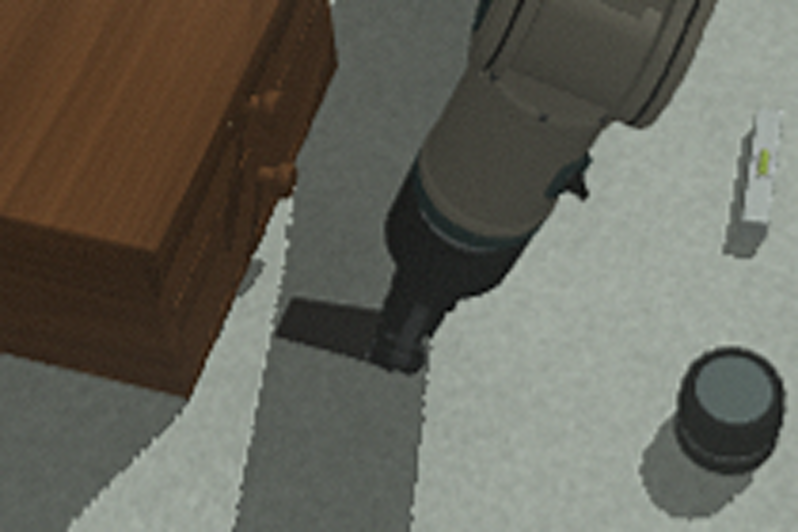

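Emit:
{"op": "jog_arm", "data": {
  "travel": [
    [-1,4,1],
    [-1,0,0],
    [0,0,0]
  ],
  "rot": [
    [0,0,0],
    [0,0,0],
    [0,0,0]
  ]
}}

```text
time: 15.45
eef_pos: [0.6568, -0.0396, 0.0113]
tcp_rot: [-1.92, 0.037, -0.023]
contact_force: [1.8, 0.7, 3.6]
gripper_width: 0.0275
```

Emit:
{"op": "jog_arm", "data": {
  "travel": [
    [0,3.4,-9.4],
    [0,3.4,-9.4],
    [0,3.4,-9.4],
    [0,3.4,-9.4],
    [0,3.4,-9.4]
  ],
  "rot": [
    [0,0,0],
    [0,0,0],
    [0,0,0],
    [0,0,0],
    [0,0,0]
  ]
}}

```text
time: 15.95
eef_pos: [0.6548, -0.0885, 0.0113]
tcp_rot: [-1.919, 0.037, -0.023]
contact_force: [0.2, 3.3, 5.7]
gripper_width: 0.0276
```

Run:
```python
from h import *
s=cam('scene','s11')
o=env.get_obs(); print(o['time'],o['eef_pos'],o['contact_force'],o['gripper_width'])
a=s['img'][160:300,180:390,::-1]; cv2.imwrite('pics/s11c.png',cv2.resize(a,None,fx=3.8,fy=3.8,interpolation=2))
```

```text
16.0 [ 0.6539 -0.0916  0.0115] [-0.0166 -1.8196  0.5055] 0.02784543594730079
```

View pics/s11c.png

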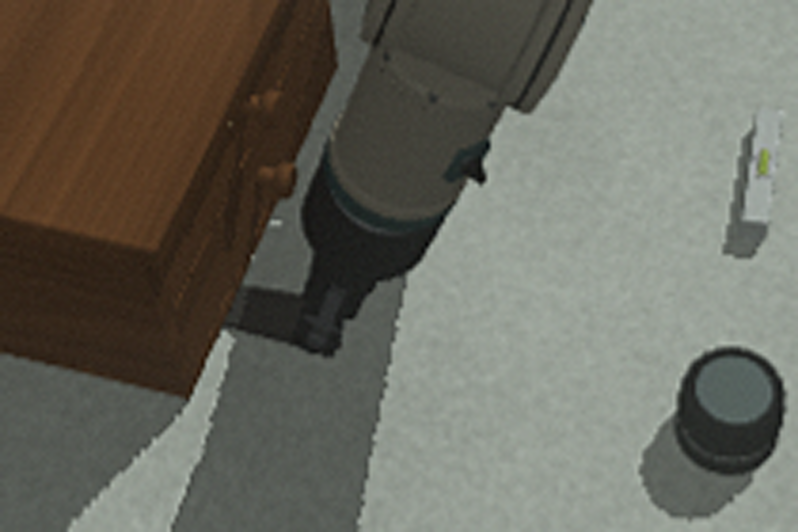

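Emit:
{"op": "jog_arm", "data": {
  "travel": [
    [0,2.7,-7.5],
    [0,0,0]
  ],
  "rot": [
    [0,0,0],
    [0,0,0]
  ]
}}

```text
time: 16.2
eef_pos: [0.6537, -0.0983, 0.0113]
tcp_rot: [-1.921, 0.04, -0.023]
contact_force: [-0.6, -0.7, 5.1]
gripper_width: 0.0278
```

Emit:
{"op": "jog_arm", "data": {
  "travel": [
    [0,0,0],
    [0,0,0],
    [0,0,0]
  ],
  "rot": [
    [0,0,0],
    [0,0,0],
    [0,0,0]
  ],
  "claw": 0
}}

```text
time: 16.5
eef_pos: [0.6531, -0.097, 0.0102]
tcp_rot: [-1.92, 0.04, -0.02]
contact_force: [0.1, 0.3, -0.4]
gripper_width: 0.0426
```

Run:
```python
from h import *
w=cam('wrist','w12')
o=env.get_obs(); print(o['time'],o['eef_pos'],o['contact_force'],o['gripper_width'])
```

```text
16.55 [ 0.6532 -0.097   0.0103] [-0.7026 -0.2984  0.5279] 0.04261880879476084
```

View pics/w12.png

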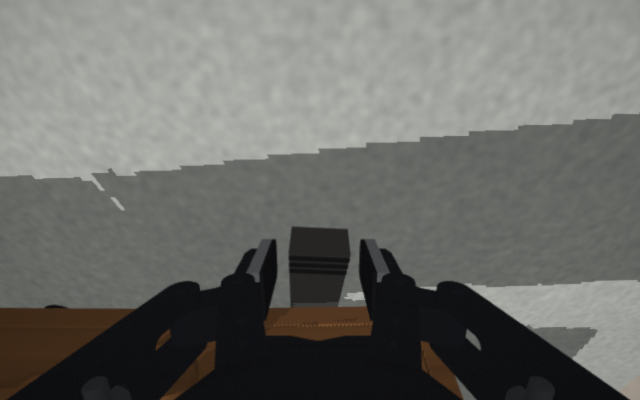

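Emit:
{"op": "jog_arm", "data": {
  "travel": [
    [0,-8,22],
    [0,-9,23],
    [0,0,0]
  ],
  "rot": [
    [0,0,0],
    [0,0,0],
    [0,0,0]
  ]
}}

```text
time: 16.85
eef_pos: [0.6562, -0.0435, 0.0101]
tcp_rot: [-1.917, 0.033, -0.017]
contact_force: [-0.6, -0.3, -0.7]
gripper_width: 0.0426
```

Emit:
{"op": "jog_arm", "data": {
  "travel": [
    [0,0,0],
    [0,0,0],
    [0,0,0],
    [0,0,0]
  ],
  "rot": [
    [0,0,0],
    [0,0,0],
    [0,0,0],
    [0,0,0]
  ],
  "claw": -1
}}

```text
time: 17.25
eef_pos: [0.6553, -0.0505, 0.0114]
tcp_rot: [-1.921, 0.04, -0.023]
contact_force: [0.5, -0.1, -0.4]
gripper_width: -0.0003
```

Run:
```python
from h import *
w=cam('wrist','w13'); s=cam('scene','s13')
o=env.get_obs(); print(o['time'],o['eef_pos'],o['contact_force'],o['gripper_width'],yawed(0)[1],R.from_rotvec(o['tcp_rot']).as_matrix())
a=s['img'][160:300,180:390,::-1]; cv2.imwrite('pics/s13c.png',cv2.resize(a,None,fx=3.8,fy=3.8,interpolation=2))
for p in [(0,0)]: pass
import pickle; pickle.dump(w,open('w13.pkl','wb'))
```

```text
17.35 [ 0.6553 -0.0501  0.0114] [ 0.0881  0.8463 -0.4954] 7.8199163998756e-05 -0.0373976748798247 [[ 0.9992 -0.017   0.0351]
 [-0.0388 -0.3427  0.9387]
 [-0.0039 -0.9393 -0.3431]]
```

View pics/w13.png

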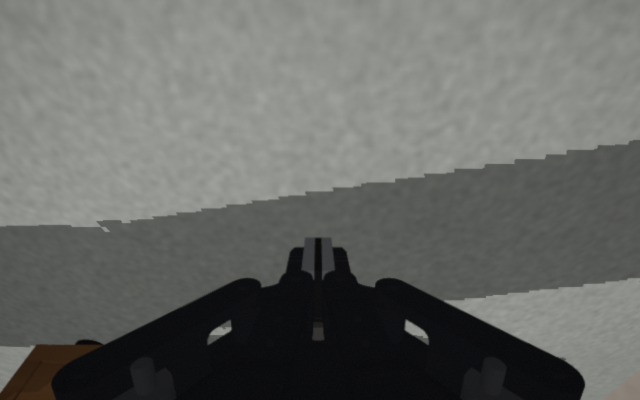

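View pics/s13c.png

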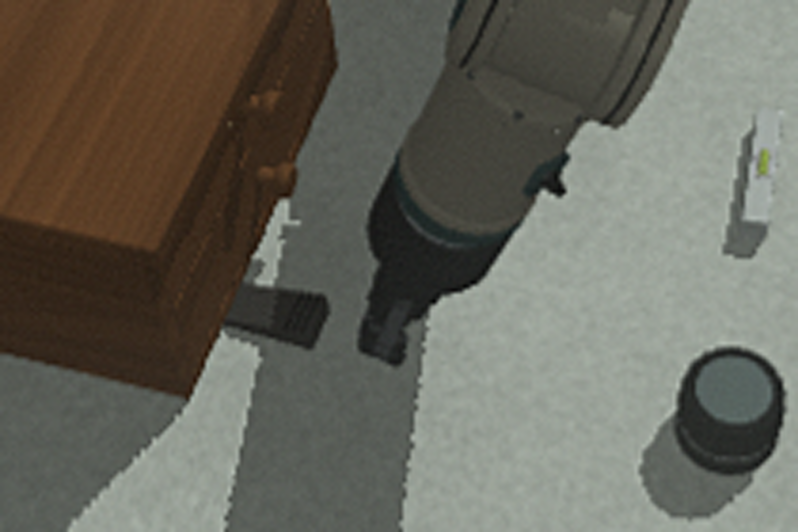

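Emit:
{"op": "jog_arm", "data": {
  "travel": [
    [0,3.4,-9.4],
    [0,3.4,-9.4],
    [0,1.7,-4.7],
    [0,1.7,-4.7]
  ],
  "rot": [
    [0,0,0],
    [0,0,0],
    [0,0,0],
    [0,0,0]
  ]
}}

```text
time: 17.75
eef_pos: [0.6542, -0.0803, 0.0115]
tcp_rot: [-1.92, 0.04, -0.023]
contact_force: [-0.8, 4.9, 3.4]
gripper_width: -0.0
```

Emit:
{"op": "jog_arm", "data": {
  "travel": [
    [0,1,-2.8],
    [0,1,-2.8],
    [0,1,-2.8]
  ],
  "rot": [
    [0,0,0],
    [0,0,0],
    [0,0,0]
  ]
}}

```text
time: 18.05
eef_pos: [0.6551, -0.0841, 0.0114]
tcp_rot: [-1.915, 0.036, -0.021]
contact_force: [0.0, 8.3, 5.1]
gripper_width: 0.0001
```

Emit:
{"op": "jog_arm", "data": {
  "travel": [
    [0,1,-2.8],
    [0,1,-2.8],
    [0,1,-2.8]
  ],
  "rot": [
    [0,0,0],
    [0,0,0],
    [0,0,0]
  ]
}}

```text
time: 18.35
eef_pos: [0.6546, -0.0939, 0.0114]
tcp_rot: [-1.917, 0.036, -0.021]
contact_force: [0.2, 6.8, 3.3]
gripper_width: 0.0002
```

Run:
```python
from h import *
s=cam('scene','s14')
o=env.get_obs(); print(o['time'],o['eef_pos'],o['contact_force'])
a=s['img'][160:300,180:390,::-1]; cv2.imwrite('pics/s14c.png',cv2.resize(a,None,fx=3.8,fy=3.8,interpolation=2))
```

```text
18.4 [ 0.6543 -0.095   0.0114] [-0.9365  2.9891  0.3047]
```

View pics/s14c.png

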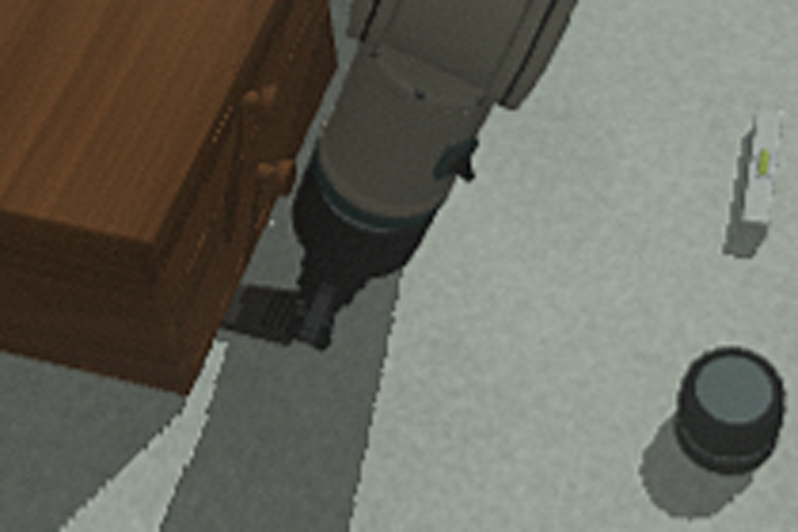

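Emit:
{"op": "jog_arm", "data": {
  "travel": [
    [0,0.7,-1.9],
    [0,0.7,-1.9],
    [0,0.7,-1.9]
  ],
  "rot": [
    [0,0,0],
    [0,0,0],
    [0,0,0]
  ]
}}

```text
time: 18.7
eef_pos: [0.6542, -0.1009, 0.0114]
tcp_rot: [-1.918, 0.037, -0.021]
contact_force: [-0.1, 5.2, 2.8]
gripper_width: 0.0001
```

Emit:
{"op": "jog_arm", "data": {
  "travel": [
    [0,0.7,-1.9],
    [0,0.7,-1.9],
    [0,0.7,-1.9]
  ],
  "rot": [
    [0,0,0],
    [0,0,0],
    [0,0,0]
  ]
}}

```text
time: 19.0
eef_pos: [0.6541, -0.1051, 0.0112]
tcp_rot: [-1.915, 0.036, -0.021]
contact_force: [-1.8, 13.1, 8.6]
gripper_width: 0.0
```

Rising; pressing to jam at above 15 N.

Emit:
{"op": "jog_arm", "data": {
  "travel": [
    [0,0.7,-1.9],
    [0,0.7,-1.9]
  ],
  "rot": [
    [0,0,0],
    [0,0,0]
  ]
}}

```text
time: 19.2
eef_pos: [0.6544, -0.1056, 0.0112]
tcp_rot: [-1.911, 0.035, -0.02]
contact_force: [-3.6, 18.8, 12.8]
gripper_width: 0.0004
```

Emit:
{"op": "jog_arm", "data": {
  "travel": [
    [0,0.4,-1.0],
    [0,0,0]
  ],
  "rot": [
    [0,0,0],
    [0,0,0]
  ]
}}

```text
time: 19.4
eef_pos: [0.6544, -0.1056, 0.0112]
tcp_rot: [-1.91, 0.034, -0.02]
contact_force: [-2.4, 18.4, 12.1]
gripper_width: 0.0003
```

Emit:
{"op": "jog_arm", "data": {
  "travel": [
    [0,0.7,-2.0],
    [0,0,0]
  ],
  "rot": [
    [0,0,0],
    [0,0,0]
  ]
}}

```text
time: 19.6
eef_pos: [0.6546, -0.1059, 0.0112]
tcp_rot: [-1.908, 0.033, -0.019]
contact_force: [-4.1, 22.5, 14.7]
gripper_width: -0.0001
```

Emit:
{"op": "jog_arm", "data": {
  "travel": [
    [0,0.7,-2.0],
    [0,0,0]
  ],
  "rot": [
    [0,0,0],
    [0,0,0]
  ]
}}

```text
time: 19.8
eef_pos: [0.6547, -0.1061, 0.0111]
tcp_rot: [-1.906, 0.032, -0.019]
contact_force: [-3.9, 25.6, 15.6]
gripper_width: 0.0002
```

Back off and look.

Emit:
{"op": "jog_arm", "data": {
  "travel": [
    [0,-7,20],
    [0,-17,47],
    [0,-30,30],
    [0,-30,30],
    [0,0,0]
  ],
  "rot": [
    [0,0,0],
    [0,0,0],
    [0,0,0],
    [0,0,0],
    [0,0,0]
  ]
}}

```text
time: 20.3
eef_pos: [0.6614, 0.0381, 0.0479]
tcp_rot: [-1.915, 0.026, -0.019]
contact_force: [0.9, 0.6, 0.6]
gripper_width: -0.0002
```

Run:
```python
from h import *
s=cam('scene','s15'); t=cam('top','t15')
o=env.get_obs(); print(o['time'],o['eef_pos'],o['contact_force'])
a=s['img'][160:300,180:390,::-1]; cv2.imwrite('pics/s15c.png',cv2.resize(a,None,fx=3.8,fy=3.8,interpolation=2))
a=t['img'][80:290,170:470,::-1]; cv2.imwrite('pics/t15c.png',cv2.resize(a,None,fx=2.66,fy=2.66,interpolation=2))
for n in ['lens','level','rear_cap']:
  print(n,[x['pixel'] for x in models.spot_point(n,'scene')],[x['pixel'] for x in models.spot_point(n,'top')])
print('wedge',models.spot_point('wedge','scene'))
```

```text
20.4 [0.6589 0.0304 0.0472] [ 0.8084 -1.1066 -0.3125]
lens [[371.0, 271.9]] []
level [[234.7, 241.1], [381.9, 210.4]] [[253.9, 230.5]]
rear_cap [[430.2, 203.3]] [[206.0, 249.3]]
wedge [{'pixel': [234.3, 241.1], 'confidence': 0.65}, {'pixel': [239.2, 241.2], 'confidence': 0.6}]
```

View pics/s15c.png

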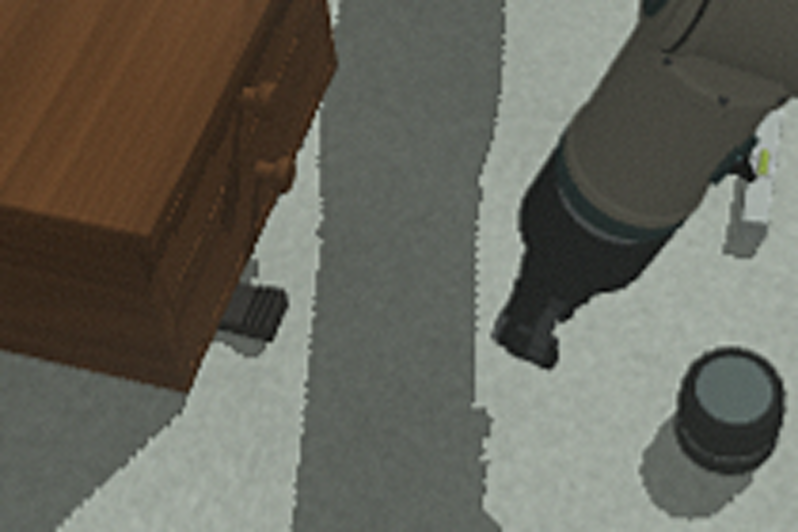

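View pics/t15c.png

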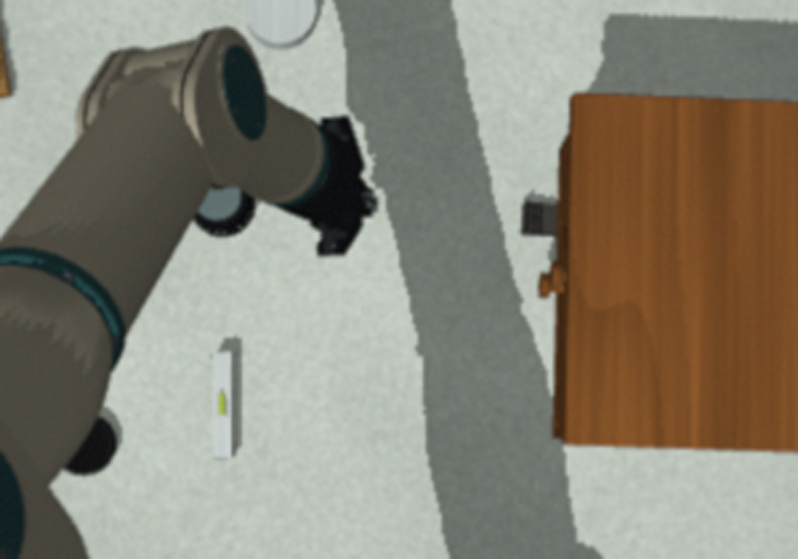

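Run:
```python
from h import *
import pickle
t=cam('top'); s=cam('scene')
def tc(x,y): return (170+x/2.66,80+y/2.66)
print('heel',onz(t,tc(524,194),.019),onz(t,tc(522,233),.019))
print('board',onz(t,tc(572,94),.19),onz(t,tc(563,441),.19))
def sc(x,y): return (180+x/3.8,160+y/3.8)
print('near top corner before', onz(s,sc(158,248),.186),'after',onz(s,sc(151,237),.19))
# predicted px shift of front +y top corner between sag and level
a=np.array([.7265,-.126,.19]); ax1=np.array([.58-.115,-.145-.025+.0,0]); 
c=np.array([.583,-.143,0]); X=np.array([-.033,-.9995,0]);Y=np.array([.9995,-.033,0])
f1=c+.025*X-.115*Y; f2=c+.235*X+.115*Y; u=(f2-f1)/np.linalg.norm(f2-f1)
for ang in [.032,-.032]:
    b=f1+R.from_rotvec(u*ang).apply(a-f1); print(ang,b, proj(s,b)-proj(s,a), proj(t,b)-proj(t,a))
for d in ['cs5.pkl']:
    c5=pickle.load(open(d,'rb'))
    for nm,new in [('scene',s),('top',t)]:
        win=(slice(110,215),slice(100,268)) if nm=='scene' else (slice(105,255),slice(378,515))
        g0=cv2.cvtColor(c5[nm]['img'],cv2.COLOR_RGB2GRAY)[win].astype(np.float32); g1=cv2.cvtColor(new['img'],cv2.COLOR_RGB2GRAY)[win].astype(np.float32)
        print(nm,cv2.phaseCorrelate(g0,g1))
```

```text
heel [ 0.6744 -0.1162  0.019 ] [ 0.6364 -0.1137  0.019 ]
board [ 0.7239 -0.1362  0.19  ] [ 0.4382 -0.124   0.19  ]
near top corner before [ 0.731  -0.1274  0.186 ] after [ 0.7277 -0.1317  0.19  ]
0.032 [ 0.7222 -0.1304  0.1966] [-1.9899 -4.1079] [2.4962 1.0865]
-0.032 [ 0.7307 -0.1217  0.1832] [1.9522 4.0698] [-2.4055 -0.9809]
scene ((-0.1226854915420148, -0.3980196400532279), 0.9204918777991715)
top ((0.6967964512677298, 0.5698067803802331), 0.7604978006857412)
```

Run:
```python
from h import *
print(env.get_obs()['time'],env.get_obs()['contact_force']); print(sign_off())
```

```text
20.85 [ 1.2146 -0.3078 -0.2451]
the job is handed in; nothing more can be done
None
```

I folded the flap flat and pushed the drawer home by its knob. I then carried the wedge past the lens, slid its thin end under the front edge beside the short foot, let go, and pushed the heel with closed fingers until it jammed. The job was handed in at about 20.9 s of the 72 s, and no verdict was reported.

What the last checks showed:
- **Flap:** it looked flat in the wrist picture after I pressed it down with about 32 N, before the drawer moved. It is out of sight now that the drawer is shut.
- **Drawer:** it stopped hard at about 18 N, and in the last pictures both knobs stand out equally.
- **Wedge:** it stopped moving under about 25 N, and its middle is within about 5 mm of its place sideways. I measured the heel about 30 mm out from the front, where 34 mm was expected. That puts the thin end about 55 mm in, a difference within my measuring error.
- **Cabinet level:** between the pictures before and after, the top front corner moved about as far as a full rise to level would give. It was about 3 of the expected 4 pixels upward in the scene view and a close match in the top view. A whole-image shift comparison gave a smaller movement (under 1 pixel), so it did not confirm this. I had no direct reading of the rock angle or of the wedge's contact force.
- **Other things:** the lens, spirit level and rear cap appear where they were, within a few pixels. The top view did not detect the lens because the arm partly covered it. The arm was clear of everything at hand-in.

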